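Turn a weldment in a slide-jaw fixture to bring its next face up

TASK

The weldment in the slide-jaw fixture is finished on its top side: slide the jaw open, lift the part well clear of the fixture, give it a quarter turn about its long axis and set it gently back on the bed, so that the yellow-painted face, which now looks at the sliding jaw, ends up on top. Then push the sliding jaw up firmly against it, by feel, so that it sits flat, about centred across the bed and without play between both jaws; do not slam or crush the part, and leave the tools and offcuts round about where they are.

Things in the scene. Friction and masses are not known exactly. Their poses are not given: they have to be found in the camera images.
- fixture: Slide-jaw fixture, fixed. Origin at table height under the fixed jaw's clamping face, mid-width. x: from the fixed to the sliding jaw; y: across; z: up. Blue base 260 x 90 x 12 mm; aluminium bed 36 mm wide, top 40 mm above the table, x = -37 to 213 mm. Fixed jaw: steel, 36 mm wide, x = -22 to 0 mm, top 62 mm above the table.
- jaw (a joint): Clear opening between the fixed and the sliding jaw, in m: 0 closed, 0.085 fully open. The sliding jaw is red, 36 mm wide, 22 mm long, as high as the fixed jaw, and slides along the fixture's x. A stiff slide (about 5 N of drag, no spring) leaves it where it is pushed.
- jaw_post (a point): Grip point on the sliding jaw's black post, 60 mm behind its clamping face, 76 mm above the table. The post is 16 mm along x, 20 mm across (y), its top 86 mm above the table; it stands on a thin red tongue, top 46 mm above the table. Pinch it across y from above and push or pull it along x.
- weldment_center (a point): Centre of the weldment: grey box section, 0.27 to 0.44 kg, 36 x 56 x 50 mm along its own x, y, z. It starts on the bed, z up, x and y along the fixture's; its 36 x 50 ends (+y, -y) overhang bed and jaws by 10 mm, free to pinch. Its +x face, to the sliding jaw, is yellow, with a 10 mm yellow band beside it on both ends. Turned, it is 50 mm wide between the jaws and 36 high.
- tray: Bystander: fixed grey steel tray, 150 x 150 mm, 35 mm high; origin under its centre.
- offcut_a: Bystander: loose offcut of 35 mm square tube, 80 mm long, lying in the tray; origin under its centre.
- offcut_b: Bystander: loose offcut of 35 mm square tube, 60 mm long, lying in the tray; origin under its centre.
- bottle: Bystander: orange drinking bottle, 68 mm across, 230 mm high, standing; origin under its centre.
- mug: Bystander: white mug, 80 mm across, 90 mm high; origin under its centre.
- wrench: Bystander: steel wrench, 180 mm long, 8 mm thick, lying along its own x; origin under its centre.
- setup_block: Bystander: dark drilled steel block, 75 x 50 x 25 mm; origin under its centre.
Mind the look-alikes: they are no part of the job. Leave any brown or orange look-alike of the part that bears weldment_center alone.

How it is judged:
On the way, in this order (a step that is already met when the one before it is completed fails the run):
1. the weldment is lifted clear of the fixture, its centre more than 110 mm above the table (height (world z) of weldment_center above 0.11 m), for 0.1 s.
2. the weldment is back on the bed, painted face up, and the sliding jaw is pushed against it with over 4 N (angle between weldment_center's own x axis and vertical below 0.1 rad and z of weldment_center in the frame of fixture below 0.061 m and contact force between weldment and jaw above 4 N).
At the end, for the whole second after the job is handed in: the weldment sits in the fixture, painted face up (0.06 rad), flat on the bed (centre 56 to 60.5 mm up), 23 to 26.5 mm from the fixed jaw's face, centred across within 10 mm, jaw opening under 51.2 mm, at rest (angle between weldment_center's own x axis and vertical below 0.06 rad and z of weldment_center in the frame of fixture between 0.056 and 0.0605 m and x of weldment_center in the frame of fixture between 0.023 and 0.0265 m and y of weldment_center in the frame of fixture between -0.01 and 0.01 m and value of joint jaw below 0.0512 m and linear speed of weldment below 0.01 m/s); the robot touches nothing.
It fails at once if the weldment is slammed into or crushed in the fixture (over 60 N) (contact force between weldment and fixture above 60 N).
It fails at once if a bystander is shifted by more than 30 mm (distance of any of offcut_a, offcut_b, bottle, mug, wrench, setup_block from where it was at the start of the episode above 0.03 m).
It also fails if it takes over 72 s, if anything falls off the work surface, if the arm or the gripper's body presses on something with over 40 N, if the wrist force passes 120 N, or if a joint passes its speed limit or range.

ROBOT

A 7-joint arm with a two-finger parallel gripper is mounted at the origin on the work surface. World frame = base frame: x ahead of the robot, y to its left, z up, the work surface at z = 0. Lengths are in m, angles in rad, forces in N, time in s.
With the tool pointing down it reaches from about 0.425 to 0.925 m from the base axis. Payload 6.8 kg.
Tool frame: the origin (TCP) lies between the finger pads; the fingertips stand r.tcp_to_tips ahead of it and the grasp point (between the pads) lies 3 mm ahead of it (r.tcp_to_tips is the distance from the TCP to the fingertips, in m); z points along the fingers, y is the line along which they close (so a half turn about z gives the same grasp; the last joint's range is limited). The gripper opens to 85 mm and grips with 20 to 120 N. Pads are 22 mm wide; open, the fingers measure 114 mm over their backs; the gripper's body (76 mm by 85 mm) begins 54 mm behind the grasp point. The pads swing forward as they close: fully open they stand 13 mm farther back than shut.
Start: joints at [-1.437, 0.477, 0.022, 1.555, -0.011, 1.109, -0.083], TCP at [0.162, 0.655, 0.253] pointing down, gripper open.
Joint ranges: [-2.96, 2.96], [-0.34, 2.1], [-1.41, 1.46], [0.24, 2.44], [-1.37, 4.51], [0.17, 1.92], [-2.96, 2.96]. Speed limits (rad/s): [2.39, 2.39, 3.14, 3.14, 3.14, 3.14, 3.14].

INTERFACE

Orientations are given as a rotation vector (axis times angle).
In Python, from bench import r gives the robot as it stands. The module is installed in compiled form; this text tells all that it offers.
- The arm moves only by the tool step_arm, never from a script. Its argument "moves" is a list of rows, each an object of numbers: "rx", "ry", "rz": the turn, a rotation vector about the tool's x, y, z in degrees; "dx", "dy", "dz": the shift along the tool's x, y, z in mm; "gripper": the opening, from -1 (shut) to 1 (fully open). In form: [{"rx": .., "ry": .., "rz": .., "dx": .., "dy": .., "dz": .., "gripper": ..}, ...]. A call has 1 to 20 rows; each row shifts and turns the commanded pose from where the row before left it, along the tool's axes as they then stand; what a row does not reach is not made up. A row lasts 1/8 s, in which the tool goes at most 62.5 mm and 10.7 degrees, less where a joint would pass 70% of its speed; a pose out of reach is approached as far as the arm can. A call is refused whole if a number of a shift passes 62.5 or a number of a turn 10.7, either way. A call with a gripper value outside its range is refused whole. The fingers move at their own pace and stop on an object; "grip_force" is the grip in N (left out, the last holds). Time passes only in rows, so rows that do not move let the fingers close. It gives the time, the measured TCP pose, the force, the opening and the grip force at its end, in the units of the state.
- r.get_obs(): the state, without advancing time (a new reading comes with each control period).
- r.grab_frame(name): name is "scene" or "top" or "wrist"; returns the picture (420x560x3 uint8, blue, green, red); there is no depth.
- r.camera_info(name): a dict with "mtx" (3x3 intrinsics, pixels), "rvec" (rotation vector, rad) and "tvec" (3), from world to camera coordinates, as OpenCV has them. Camera axes: x right, y down, z forward; pixel columns grow to the right and rows downward; lengths in m; the calibration is good to about 2 mm. A picture is of the moment at which its call begins: read the wrist's pose just before it. camera_info takes no time and is no camera call; for the wrist camera it gives the pose at the moment of the call.
- r.hand_in(): hands the job in; it is judged then, once.
The state is a dict: "clock": time; "joints": joint angles; "qvel": joint speeds; "tau": joint torques, N m; "tcp_pos": TCP position; "orientation": TCP orientation; "contact_force": force on the tool from outside, world axes, zero at the start; "moment": the same for the moment, N m; "grip_width": finger opening in m; "gripper_force": force on a finger pad.
Only numpy, scipy, OpenCV 4.12 (cv2) and the standard library are available. Lean on these libraries where they do the work, as an engineer would, in place of code of your own. Each camera call takes 0.05 s, during which the arm holds its last target. There are 200 camera calls.

## Working session

There is one attempt and no reset: what is moved stays moved. The work goes in short steps, Python scripts to look and compute and a tool call to move; the robot and the scene stay as the last step left them, time stands still between calls to the robot, and variables do not carry over. Pictures are saved under pics/ and viewed, at most 10 in all, crops included, and the job is handed in when it is done.

Besides the shell and the picture viewer there is one more tool, called after "Emit:" as name(argument=value, ...), one argument or row to a line, values as JSON. step_arm: Moves the arm, as the interface text tells. Its arguments: {"type":"object","properties":{"moves":{"type":"array","items":{"type":"object","properties":{"rx":{"type":"number"},"ry":{"type":"number"},"rz":{"type":"number"},"dx":{"type":"number"},"dy":{"type":"number"},"dz":{"type":"number"},"gripper":{"type":"number"}}}},"grip_force":{"type":"number"}},"required":["moves"]}

```bash
mkdir -p pics; python3 - <<'E'
from bench import r
import cv2,numpy as np
o=r.get_obs();print(o['clock'],o['tcp_pos'],o['orientation'],r.tcp_to_tips,o['contact_force'],o['grip_width'])
a=r.grab_frame('scene');b=r.grab_frame('top')
cv2.imwrite('pics/s0.png',a);cv2.imwrite('pics/t0.png',b)
for n in('scene','top'):
  c=r.camera_info(n);R=cv2.Rodrigues(np.array(c['rvec']))[0];print(n,c['mtx'],-R.T@np.array(c['tvec']).ravel(),R)
E
```

```text
0.0 [0.16150355 0.65479924 0.25229569] [-3.78791255e-01 -3.11860282e+00  2.96887220e-03] 0.022 [ 0.69123669 -0.08098256 -0.46758459] 0.0854810084411042
scene [[498.98641829   0.         279.71544004]
 [  0.         498.98641829 208.00538837]
 [  0.           0.           1.        ]] [1.18321829 0.07690885 0.86303435] [[-0.2159391   0.97623616 -0.01825548]
 [ 0.76993545  0.15874866 -0.61806009]
 [-0.60047458 -0.14751888 -0.78591887]]
top [[396.14672481   0.         279.95023164]
 [  0.         396.14672481 213.67198635]
 [  0.           0.           1.        ]] [ 0.51552716 -0.03332797  0.94319069] [[-0.00489646 -0.99966614  0.02536979]
 [-0.99660155  0.00279216 -0.08232589]
 [ 0.08222757 -0.02568668 -0.9962825 ]]
```

View pics/s0.png

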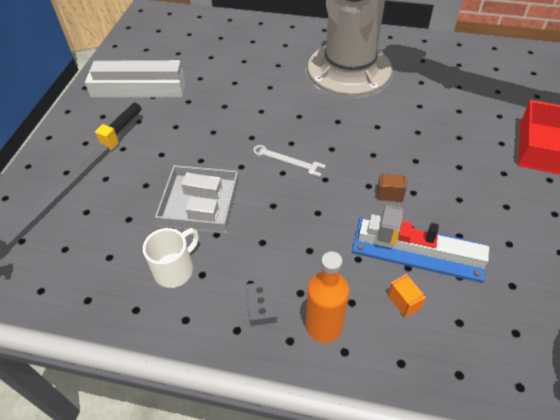

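View pics/t0.png

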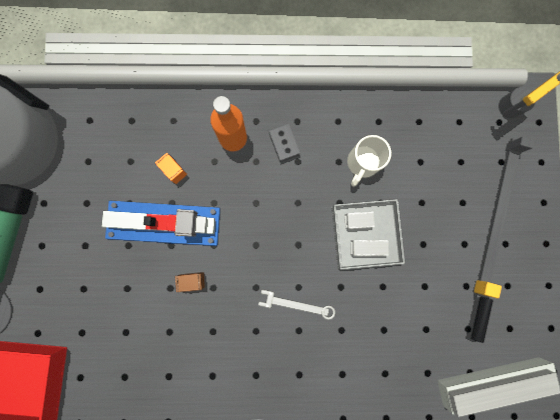

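The weldment sits at top-view pixel (185,222), with the fixed jaw to its right (~205), the red jaw to its left and the black post at (150,222). Fixture x therefore runs to image left, about world +y. The brown (190,282) and orange (171,168) boxes are the look-alikes.

```bash
cat > h.py <<'E'
from bench import r
import cv2,numpy as np
def ray(c,p,z):
    K=np.array(c['mtx']);R=cv2.Rodrigues(np.array(c['rvec']))[0];t=np.array(c['tvec']).ravel()
    C=-R.T@t;p=np.atleast_2d(p).astype(float)
    d=np.c_[p,np.ones(len(p))]@np.linalg.inv(K).T@R
    return C+d*((z-C[2])/d[:,2])[:,None]
def hsv(im,lo,hi,box=None):
    m=cv2.inRange(cv2.cvtColor(im,cv2.COLOR_BGR2HSV),np.array(lo),np.array(hi))
    if box:
        k=np.zeros_like(m);x0,y0,x1,y1=box;k[y0:y1,x0:x1]=255;m&=k
    return m
def rect(m):
    ys,xs=np.nonzero(m);return cv2.minAreaRect(np.c_[xs,ys].astype(np.float32))
E
python3 - <<'E'
from h import *
b=cv2.imread('pics/t0.png');c=r.camera_info('top')
for nm,m,z in (('blue',hsv(b,(100,120,60),(125,255,255),(80,190,240,260)),.012),('post',hsv(b,(0,0,0),(180,255,45),(142,212,160,234)),.086),('red',hsv(b,(0,150,80),(8,255,255),(130,205,200,240)),.06)):
  q=rect(m);bx=cv2.boxPoints(q);print(nm,(m>0).sum(),bx.round(1).tolist())
  P=ray(c,bx,z);print(P.round(4)[:,:2].tolist(),'ctr',P.mean(0),'sides',np.linalg.norm(P[1]-P[0]),np.linalg.norm(P[2]-P[1]))
cv2.imwrite('pics/c0.png',cv2.resize(b[190:260,90:235],None,fx=5,fy=5,interpolation=cv2.INTER_CUBIC))
a=cv2.imread('pics/s0.png');cv2.imwrite('pics/c1.png',cv2.resize(a[190:290,340:500],None,fx=5,fy=5,interpolation=cv2.INTER_CUBIC))
E
```

```text
blue 2145 [[104.9000015258789, 238.5], [107.5, 199.8000030517578], [219.6999969482422, 207.39999389648438], [217.10000610351562, 246.10000610351562]]
[[0.5357, 0.3494], [0.6262, 0.3462], [0.6077, 0.0844], [0.5168, 0.0898]] ctr [0.57156665 0.21743721 0.012     ] sides 0.0905792265959215 0.2624258506969375
post 39 [[150.0, 218.0], [155.0, 218.0], [155.0, 225.0], [150.0, 225.0]]
[[0.5777, 0.2244], [0.5777, 0.2137], [0.5626, 0.2134], [0.5626, 0.224]] ctr [0.57015517 0.21885654 0.086     ] sides 0.01067768025274696 0.015088827962193397
red 339 [[145.6999969482422, 228.0], [147.10000610351562, 213.0], [175.60000610351562, 215.60000610351562], [174.1999969482422, 230.60000610351562]]
[[0.5575, 0.2411], [0.5907, 0.2388], [0.5848, 0.1759], [0.5515, 0.1783]] ctr [0.57113445 0.20853044 0.06      ] sides 0.03329541751234813 0.06320248792827254
```

View pics/c0.png

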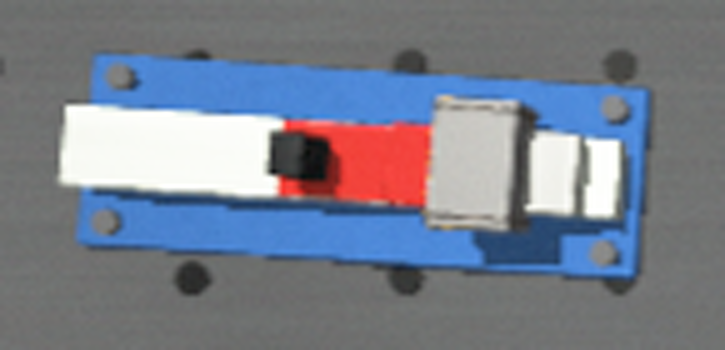

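The blue base gives fixture yaw of about 86°, and its size checks out at 90.6 x 262 mm. That puts the origin near (0.565,0.130) and the post near (0.572,0.225). I'll move above the post with tool x along fixture x and look from there.

Emit:
step_arm(
  moves=[
    {"rz": 10},
    {"rz": 10},
    {"rz": 10},
    {"rz": 10},
    {"rz": 10},
    {"rz": 10},
    {"rz": 10},
    {"rz": 10.3},
    {"dx": -40,"dy": 44,"dz": 5},
    {"dx": -40,"dy": 44,"dz": 5},
    {"dx": -40,"dy": 44,"dz": 5},
    {"dx": -40,"dy": 44,"dz": 5},
    {"dx": -40,"dy": 44,"dz": 5},
    {"dx": -40,"dy": 44,"dz": 5},
    {"dx": -40,"dy": 44,"dz": 5},
    {"dx": -40,"dy": 44,"dz": 5},
    {"dx": -40,"dy": 44,"dz": 5},
    {"dx": -40,"dy": 44,"dz": 5},
  ],
)

```text
invalid input at $.moves[0]: expected keys rx, ry, rz, dx, dy, dz, gripper
```

```bash
python3 - <<'E'
from h import *
o=r.get_obs();print(o['clock'],o['tcp_pos'],o['joints'])
print(cv2.Rodrigues(np.array(o['orientation']))[0].round(3))
c=r.camera_info('wrist');w=r.grab_frame('wrist');cv2.imwrite('pics/w1.png',w)
R=cv2.Rodrigues(np.array(c['rvec']))[0];print(-R.T@np.array(c['tvec']).ravel(),R.round(3))
np.savez('w1.npz',**c)
E
```

```text
0.1 [0.16149794 0.65489839 0.2524204 ] [-1.43710733  0.47773183  0.02234314  1.5563356  -0.01155874  1.10926916
 -0.08310346]
[[-0.971  0.239 -0.   ]
 [ 0.239  0.971 -0.002]
 [-0.    -0.002 -1.   ]]
[0.09258664 0.6723444  0.37445321] [[ 0.239  0.971 -0.002]
 [ 0.932 -0.229  0.282]
 [ 0.273 -0.069 -0.959]]
```

View pics/w1.png

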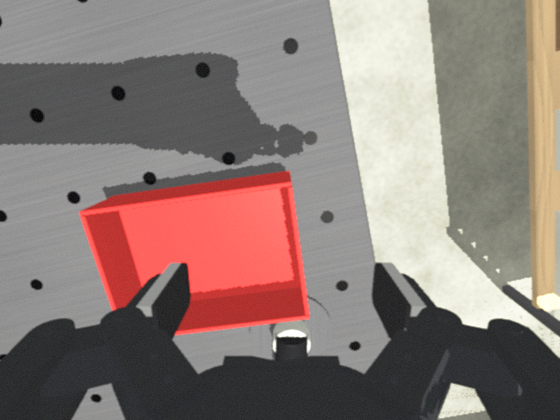

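The picture still shows the start pose (red bin), because the call was refused: every key is required. I'll repeat it in full.

Emit:
step_arm(
  moves=[
    {"rx": 0,"ry": 0,"rz": 10,"dx": 0,"dy": 0,"dz": 0,"gripper": 1},
    {"rx": 0,"ry": 0,"rz": 10,"dx": 0,"dy": 0,"dz": 0,"gripper": 1},
    {"rx": 0,"ry": 0,"rz": 10,"dx": 0,"dy": 0,"dz": 0,"gripper": 1},
    {"rx": 0,"ry": 0,"rz": 10,"dx": 0,"dy": 0,"dz": 0,"gripper": 1},
    {"rx": 0,"ry": 0,"rz": 10,"dx": 0,"dy": 0,"dz": 0,"gripper": 1},
    {"rx": 0,"ry": 0,"rz": 10,"dx": 0,"dy": 0,"dz": 0,"gripper": 1},
    {"rx": 0,"ry": 0,"rz": 10,"dx": 0,"dy": 0,"dz": 0,"gripper": 1},
    {"rx": 0,"ry": 0,"rz": 10.3,"dx": 0,"dy": 0,"dz": 0,"gripper": 1},
    {"rx": 0,"ry": 0,"rz": 0,"dx": -40,"dy": 44,"dz": 5,"gripper": 1},
    {"rx": 0,"ry": 0,"rz": 0,"dx": -40,"dy": 44,"dz": 5,"gripper": 1},
    {"rx": 0,"ry": 0,"rz": 0,"dx": -40,"dy": 44,"dz": 5,"gripper": 1},
    {"rx": 0,"ry": 0,"rz": 0,"dx": -40,"dy": 44,"dz": 5,"gripper": 1},
    {"rx": 0,"ry": 0,"rz": 0,"dx": -40,"dy": 44,"dz": 5,"gripper": 1},
    {"rx": 0,"ry": 0,"rz": 0,"dx": -40,"dy": 44,"dz": 5,"gripper": 1},
    {"rx": 0,"ry": 0,"rz": 0,"dx": -40,"dy": 44,"dz": 5,"gripper": 1},
    {"rx": 0,"ry": 0,"rz": 0,"dx": -40,"dy": 44,"dz": 5,"gripper": 1},
    {"rx": 0,"ry": 0,"rz": 0,"dx": -40,"dy": 44,"dz": 5,"gripper": 1},
    {"rx": 0,"ry": 0,"rz": 0,"dx": -40,"dy": 44,"dz": 5,"gripper": 1},
    {"rx": 0,"ry": 0,"rz": 0,"dx": 0,"dy": 0,"dz": 0,"gripper": 1},
  ],
)

```text
clock: 2.52
tcp_pos: [0.5745, 0.2183, 0.2031]
orientation: [2.308, 2.126, -0.002]
contact_force: [-0.6, 0.9, -0.3]
grip_width: 0.0854
gripper_force: 0.0
```

```bash
python3 - <<'E'
from h import *
o=r.get_obs();print(o['clock'],o['tcp_pos'],o['joints'],o['contact_force'])
print(cv2.Rodrigues(np.array(o['orientation']))[0].round(3))
c=r.camera_info('wrist');w=r.grab_frame('wrist');cv2.imwrite('pics/w2.png',w)
np.savez('w2.npz',**c)
# project expected fixture points
ex=np.array([.071,.9975,0]);ey=np.array([-.9975,.071,0]);O=np.array([.5653,.1296,0])
for x,y,z in((96,0,86),(18,28,90),(18,-28,90),(0,0,62),(36,18,62)):
  p=O+(x*ex+y*ey)/1000+[0,0,z/1000]
  print((x,y,z),cv2.projectPoints(p,c['rvec'],c['tvec'],c['mtx'],None)[0].ravel().round(1))
E
```

```text
2.525 [0.57447512 0.21825118 0.20310192] [-0.81447743  0.45882922  0.46750406  1.7806856  -0.24201145  0.95937043
 -0.33062451] [-0.64110357  0.94754288 -0.28863694]
[[ 0.082  0.997  0.001]
 [ 0.997 -0.082 -0.003]
 [-0.003  0.002 -1.   ]]
(96, 0, 86) [276.2 203.8]
(18, 28, 90) [244.9 293.1]
(18, -28, 90) [310.2 292.4]
(0, 0, 62) [278.1 293.6]
(36, 18, 62) [258.2 259.6]
```

View pics/w2.png

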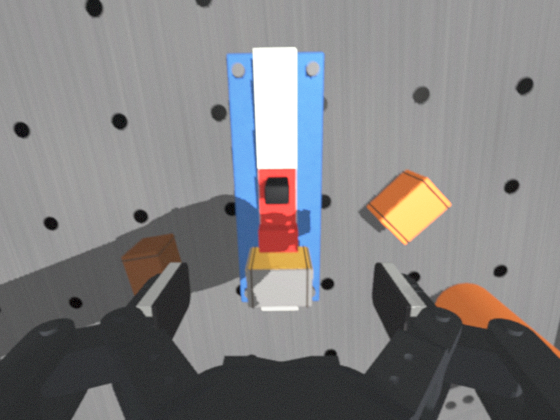

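The wrist view shows the post's dark block at columns 265–289, rows 178–203. The weldment's yellow face spans rows 250–268 and its grey top rows 268–305, columns 253–312, with the fixture axis at about column 276. I'll turn these into points.

```bash
python3 - <<'E'
from h import *
c=dict(np.load('w2.npz'));w=cv2.imread('pics/w2.png')
ex=np.array([.071,.9975,0]);ey=np.array([-.9975,.071,0]);O=np.array([.5653,.1296,0])
def f(p,z):
  P=ray(c,p,z);return (np.c_[(P-O)@ex,(P-O)@ey]*1000).round(1).tolist()
m=hsv(w,(0,0,0),(180,255,60),(255,165,300,215));q=cv2.boundingRect(m);print('post',q,f([[q[0],q[1]+q[3]],[q[0]+q[2],q[1]+q[3]]],.086), 'top edge at base',f([[q[0]+q[2]/2,q[1]]],.046))
m=hsv(w,(15,100,80),(32,255,255),(240,235,325,310));print('yellow',cv2.boundingRect(m))
for row in (258,264):print(row,np.nonzero(m[row])[0][[0,-1]])
for col in(265,280,295):
  k=np.nonzero(m[:,col])[0];print(col,k[[0,-1]],'top edge',f([[col,k[-1]+1]],.09),'bottom',f([[col,k[0]]],.062))
g=w[:,:,:].astype(int);print('rows at 280',[(i,g[i,280].tolist()) for i in range(296,316,2)])
print('cols at 285',[(j,g[285,j].tolist()) for j in list(range(246,262,2))+list(range(300,320,2))])
b=hsv(w,(100,120,60),(125,255,255),(220,45,330,310))
for row in(75,120,150,220):
  k=np.nonzero(b[row])[0];print(row,k[[0,-1]],f([[k[0],row],[k[-1]+1,row]],.012))
k=np.nonzero(b.any(1))[0];print(k[[0,-1]],f([[276,k[0]]],.012))
E
```

```text
post (266, 178, 21, 25) [[96.8, 8.2], [96.6, -8.6]] top edge at base [[109.4, 0.1]]
yellow (248, 247, 63, 23)
258 [250 308]
264 [249 309]
265 [253 268] top edge [[40.6, 10.2]] bottom [[42.5, 11.5]]
280 [253 268] top edge [[40.5, -2.4]] bottom [[42.4, -2.3]]
295 [253 268] top edge [[40.4, -14.9]] bottom [[42.2, -16.2]]
rows at 280 [(296, [199, 202, 203]), (298, [195, 200, 200]), (300, [198, 200, 202]), (302, [198, 199, 203]), (304, [199, 201, 204]), (306, [222, 226, 227]), (308, [247, 250, 251]), (310, [213, 219, 220]), (312, [156, 157, 156]), (314, [159, 158, 159])]
cols at 285 [(246, [207, 143, 101]), (248, [119, 114, 116]), (250, [96, 97, 100]), (252, [89, 93, 97]), (254, [122, 123, 124]), (256, [171, 174, 176]), (258, [193, 197, 199]), (260, [203, 206, 206]), (300, [201, 203, 205]), (302, [199, 202, 205]), (304, [196, 199, 203]), (306, [150, 155, 160]), (308, [160, 165, 170]), (310, [199, 203, 204]), (312, [200, 165, 149]), (314, [235, 160, 99]), (316, [237, 164, 103]), (318, [229, 158, 105])]
75 [228 323] [[200.6, 44.3], [199.6, -45.1]]
120 [231 322] [[160.3, 43.8], [159.4, -45.3]]
150 [232 321] [[131.7, 44.4], [130.7, -45.1]]
220 [237 319] [[58.4, 43.2], [57.4, -44.9]]
[ 52 301] [[219.5, -0.7]]
```

```bash
python3 - <<'E'
from h import *
ex=np.array([.071,.9975,0]);ey=np.array([-.9975,.071,0]);O=np.array([.5653,.1296,0])
def f(c,p,z):
  P=ray(c,p,z);return (np.c_[(P-O)@ex,(P-O)@ey]*1000).round(1).tolist()
c=r.camera_info('top')
print('bed ends top',f(c,[[102.4,219],[214.4,225.6]],.04),'fixjaw back',f(c,[[206,225]],.062))
cw=dict(np.load('w2.npz'));w=cv2.imread('pics/w2.png').astype(int)
print([(i,w[i,276].tolist()) for i in range(42,56,2)])
print('bed far wrist',f(cw,[[275,48]],.04),'weld rear',f(cw,[[280,306]],.09),'fix jaw front',f(cw,[[280,306]],.062), 'bed sides',f(cw,[[254,60],[297,60]],.04))
E
```

```text
bed ends top [[215.7, 1.5], [-37.1, -0.6]] fixjaw back [[-21.6, 0.3]]
[(42, [155, 154, 154]), (44, [153, 156, 155]), (46, [168, 170, 170]), (48, [253, 255, 255]), (50, [255, 255, 255]), (52, [255, 255, 255]), (54, [255, 255, 255])]
bed far wrist [[217.3, -0.2]] weld rear [[4.9, -2.0]] fix jaw front [[-13.7, -1.7]] bed sides [[208.4, 17.5], [208.0, -18.5]]
```

Emit:
step_arm(
  grip_force=50,
  moves=[
    {"rx": 0,"ry": 0,"rz": -0.6,"dx": 12,"dy": -2.5,"dz": 30,"gripper": 0.2},
    {"rx": 0,"ry": 0,"rz": 0,"dx": 0,"dy": 0,"dz": 35,"gripper": 0.2},
    {"rx": 0,"ry": 0,"rz": 0,"dx": 0,"dy": 0,"dz": 30,"gripper": 0.2},
    {"rx": 0,"ry": 0,"rz": 0,"dx": 0,"dy": 0,"dz": 29,"gripper": 0.2},
    {"rx": 0,"ry": 0,"rz": 0,"dx": 0,"dy": 0,"dz": 0,"gripper": 0.2},
  ],
)

```text
clock: 3.2
tcp_pos: [0.5671, 0.2379, 0.0772]
orientation: [-2.285, -2.153, 0.007]
contact_force: [-1.0, -0.1, 0.9]
grip_width: 0.051
gripper_force: 0.0
```

```bash
python3 - <<'E'
from h import *
ex=np.array([.071,.9975,0]);ey=np.array([-.9975,.071,0]);O=np.array([.5653,.1296,0])
def f(c,p,z):
  P=ray(c,p,z);return (np.c_[(P-O)@ex,(P-O)@ey]*1000).round(0).tolist()
c=dict(np.load('w2.npz'))
print('orange top',f(c,[[367,207],[410,170],[450,205],[408,243]],.04));print('brown',f(c,[[124,250],[172,236],[180,262],[135,290]],.04))
o=r.get_obs();p=np.array(o['tcp_pos'])-O;print(p@ex,p@ey,p[2]);print(cv2.Rodrigues(np.array(o['orientation']))[0].round(3),o['contact_force'],o['joints'])
E
```

```text
orange top [[79.0, -86.0], [114.0, -123.0], [80.0, -165.0], [42.0, -129.0]]
brown [[37.0, 153.0], [52.0, 104.0], [24.0, 99.0], [-8.0, 149.0]]
0.10816042903444512 0.0059300438640630514 0.07719157687309885
[[ 0.059  0.998 -0.005]
 [ 0.998 -0.059 -0.001]
 [-0.002 -0.005 -1.   ]] [-0.99097466 -0.06425246  0.86822214] [-0.77777439  0.62250361  0.38184756  1.85100799 -0.33101323  0.73592672
 -0.27133008]
```

Emit:
step_arm(
  grip_force=50,
  moves=[
    {"rx": 0,"ry": 0,"rz": 0.7,"dx": -5.5,"dy": 6.4,"dz": -2,"gripper": 0.2},
    {"rx": 0,"ry": 0,"rz": 0,"dx": 0,"dy": 0,"dz": 0,"gripper": 0.2},
    {"rx": 0,"ry": 0,"rz": 0,"dx": 0,"dy": 0,"dz": 0,"gripper": -1},
    {"rx": 0,"ry": 0,"rz": 0,"dx": 0,"dy": 0,"dz": 0,"gripper": -1},
    {"rx": 0,"ry": 0,"rz": 0,"dx": 0,"dy": 0,"dz": 0,"gripper": -1},
    {"rx": 0,"ry": 0,"rz": 0,"dx": 0,"dy": 0,"dz": 0,"gripper": -1},
  ],
)

```text
clock: 3.95
tcp_pos: [0.5732, 0.2315, 0.0818]
orientation: [-2.298, -2.136, 0.006]
contact_force: [-9.2, 0.5, 10.5]
grip_width: 0.019
gripper_force: 49.2
```

```bash
cat >> h.py <<'E'
ex=np.array([.071,.9975,0]);ey=np.array([-.9975,.071,0]);O=np.array([.5653,.1296,0])
def st():
    o=r.get_obs();p=np.array(o['tcp_pos'])-O;R=cv2.Rodrigues(np.array(o['orientation']))[0];f=np.array(o['contact_force'])
    print('t',o['clock'],'fix xyz',(1000*np.array([p@ex,p@ey,p[2]])).round(1),'F',np.round([f@ex,f@ey,f[2]],1),'w',o['grip_width'],'gf',o['gripper_force'])
    print('tool axes in fixture (cols)\n',(np.array([ex,ey,[0,0,1]])@R).round(3),'q',o['joints'].round(2))
E
python3 -c "
from h import *;st()"
```

```text
t 3.95 fix xyz [102.2  -0.6  81.8] F [-0.2  9.2 10.5] w 0.01903959848721902 gf 49.1718453168869
tool axes in fixture (cols)
 [[ 1.    -0.002  0.   ]
 [-0.002 -1.     0.006]
 [ 0.    -0.006 -1.   ]] q [-0.77  0.62  0.39  1.84 -0.33  0.75 -0.27]
```

Emit:
step_arm(
  moves=[
    {"rx": 0,"ry": 0,"rz": 0,"dx": 8,"dy": 0,"dz": 0,"gripper": -1},
    {"rx": 0,"ry": 0,"rz": 0,"dx": 10,"dy": 0,"dz": 0,"gripper": -1},
    {"rx": 0,"ry": 0,"rz": 0,"dx": 10,"dy": 0,"dz": 0,"gripper": -1},
    {"rx": 0,"ry": 0,"rz": 0,"dx": 10,"dy": 0,"dz": 0,"gripper": -1},
    {"rx": 0,"ry": 0,"rz": 0,"dx": 0,"dy": 0,"dz": 0,"gripper": -1},
    {"rx": 0,"ry": 0,"rz": 0,"dx": 0,"dy": 0,"dz": 0,"gripper": -1},
  ],
)

```text
clock: 4.7
tcp_pos: [0.5757, 0.2697, 0.0818]
orientation: [-2.297, -2.136, 0.006]
contact_force: [-10.8, -0.7, 10.6]
grip_width: 0.019
gripper_force: 49.2
```

```bash
python3 -c "
from h import *;st();cv2.imwrite('pics/t1.png',r.grab_frame('top'))
w=r.grab_frame('top');cv2.imwrite('pics/c2.png',cv2.resize(w[190:260,90:235],None,fx=5,fy=5,interpolation=cv2.INTER_CUBIC))"
```

```text
t 4.7 fix xyz [140.5  -0.5  81.8] F [-1.5 10.7 10.6] w 0.019037244692302165 gf 49.16162431240082
tool axes in fixture (cols)
 [[ 1.    -0.002  0.   ]
 [-0.002 -1.     0.006]
 [ 0.    -0.006 -1.   ]] q [-0.81  0.64  0.39  1.8  -0.34  0.77 -0.32]
```

Emit:
step_arm(
  moves=[
    {"rx": 0,"ry": 0,"rz": 0,"dx": 0,"dy": 0,"dz": 0,"gripper": 0.3},
    {"rx": 0,"ry": 0,"rz": 0,"dx": 0,"dy": 0,"dz": 0,"gripper": 0.3},
    {"rx": 0,"ry": 0,"rz": 0,"dx": 0,"dy": 0,"dz": 0,"gripper": 0.3},
    {"rx": 0,"ry": 0,"rz": 0,"dx": 0,"dy": 0,"dz": -40,"gripper": 0.6},
    {"rx": 0,"ry": 0,"rz": 0,"dx": 0,"dy": 0,"dz": -50,"gripper": 0.6},
    {"rx": 0,"ry": 0,"rz": 0,"dx": -30,"dy": 0,"dz": -40,"gripper": 0.6},
    {"rx": 0,"ry": 0,"rz": 0,"dx": -40,"dy": 0,"dz": 0,"gripper": 0.6},
    {"rx": 0,"ry": 0,"rz": 0,"dx": -30,"dy": 0,"dz": 0,"gripper": 0.6},
    {"rx": 0,"ry": 0,"rz": 0,"dx": 0,"dy": 0,"dz": 0,"gripper": 0.6},
    {"rx": 0,"ry": 0,"rz": 0,"dx": 0,"dy": 0,"dz": 0,"gripper": 0.6},
  ],
)

```text
clock: 6.05
tcp_pos: [0.5714, 0.1697, 0.2113]
orientation: [-2.302, -2.138, -0.001]
contact_force: [1.0, 0.8, -0.1]
grip_width: 0.0684
gripper_force: 0.0
```

```bash
python3 - <<'E'
from h import *
st()
c=r.camera_info('wrist');w=r.grab_frame('wrist');cv2.imwrite('pics/w3.png',w);np.savez('w3.npz',**c)
t=r.camera_info('top')
def f(c,p,z):
  P=ray(c,p,z);return (np.c_[(P-O)@ex,(P-O)@ey]*1000).round(1).tolist()
print('weld +x top edge (top cam)',f(t,[[177.4,209.6],[175.6,234.4]],.09),'rear',f(t,[[194.4,210.6],[192.6,235]],.09))
for p in((36,0,90),(0,0,90),(36,18,62),(0,18,62),(18,28,90),(75,0,62)):
  print(p,cv2.projectPoints(O+(p[0]*ex+p[1]*ey)/1000+[0,0,p[2]/1000],c['rvec'],c['tvec'],c['mtx'],None)[0].ravel().round(1))
E
```

```text
t 6.05 fix xyz [ 40.5  -3.2 211.3] F [ 0.9 -0.9 -0.1] w 0.06839722237346885 gf 0.0
tool axes in fixture (cols)
 [[ 1.    -0.003  0.001]
 [-0.003 -1.    -0.   ]
 [ 0.001  0.    -1.   ]] q [-0.76  0.42  0.49  1.82 -0.24  0.96 -0.25]
weld +x top edge (top cam) [[37.6, -27.4], [36.7, 25.9]] rear [[1.1, -27.8], [0.6, 24.7]]
(36, 0, 90) [276.2 216.3]
(0, 0, 90) [276.5 256.5]
(36, 18, 62) [256.9 207.1]
(0, 18, 62) [257.8 243.9]
(18, 28, 90) [243.  236.8]
(75, 0, 62) [276.4 164.1]
```

View pics/w3.png

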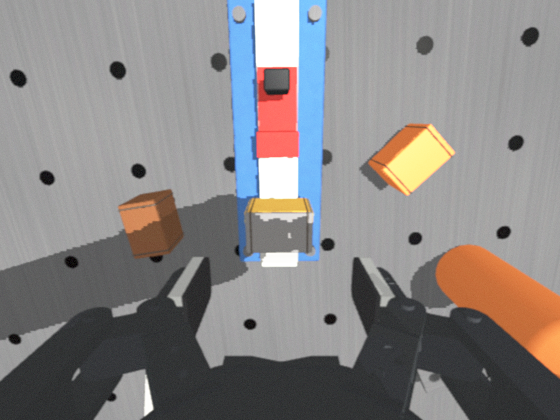

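The jaw is open (red face at row ~155). The weldment top is centred near column 279.5, so x≈20, y≈-2 mm in my frame. I'll lift it tilted by -45° and set it down at +45°, so I'm first checking in the air that both tilts are reachable.

Emit:
step_arm(
  moves=[
    {"rx": 0,"ry": 9,"rz": 0,"dx": 0,"dy": 0,"dz": 0,"gripper": 0.6},
    {"rx": 0,"ry": 9,"rz": 0,"dx": 0,"dy": 0,"dz": 0,"gripper": 0.6},
    {"rx": 0,"ry": 9,"rz": 0,"dx": 0,"dy": 0,"dz": 0,"gripper": 0.6},
    {"rx": 0,"ry": 9,"rz": 0,"dx": 0,"dy": 0,"dz": 0,"gripper": 0.6},
    {"rx": 0,"ry": 9,"rz": 0,"dx": 0,"dy": 0,"dz": 0,"gripper": 0.6},
    {"rx": 0,"ry": 0,"rz": 0,"dx": 0,"dy": 0,"dz": 0,"gripper": 0.6},
    {"rx": 0,"ry": 0,"rz": 0,"dx": 0,"dy": 0,"dz": 0,"gripper": 0.6},
  ],
)

```text
clock: 6.98
tcp_pos: [0.5714, 0.1704, 0.2115]
orientation: [-1.833, -1.705, -0.757]
contact_force: [0.9, 0.2, -0.5]
grip_width: 0.0682
gripper_force: 0.0
```

```bash
python3 -c "
from h import *;st()"
```

```text
t 6.975 fix xyz [ 41.1  -3.2 211.5] F [ 0.3 -0.9 -0.5] w 0.06824791390391452 gf 0.0
tool axes in fixture (cols)
 [[ 0.709 -0.001  0.706]
 [-0.001 -1.    -0.001]
 [ 0.706 -0.    -0.709]] q [-0.16  0.45  0.16  1.96 -1.08  1.01  0.65]
```

Emit:
step_arm(
  moves=[
    {"rx": 0,"ry": -10,"rz": 0,"dx": 0,"dy": 0,"dz": 0,"gripper": 0.6},
    {"rx": 0,"ry": -10,"rz": 0,"dx": 0,"dy": 0,"dz": 0,"gripper": 0.6},
    {"rx": 0,"ry": -10,"rz": 0,"dx": 0,"dy": 0,"dz": 0,"gripper": 0.6},
    {"rx": 0,"ry": -10,"rz": 0,"dx": 0,"dy": 0,"dz": 0,"gripper": 0.6},
    {"rx": 0,"ry": -10,"rz": 0,"dx": 0,"dy": 0,"dz": 0,"gripper": 0.6},
    {"rx": 0,"ry": -10,"rz": 0,"dx": 0,"dy": 0,"dz": 0,"gripper": 0.6},
    {"rx": 0,"ry": -10,"rz": 0,"dx": 0,"dy": 0,"dz": 0,"gripper": 0.6},
    {"rx": 0,"ry": -10,"rz": 0,"dx": 0,"dy": 0,"dz": 0,"gripper": 0.6},
    {"rx": 0,"ry": -10,"rz": 0,"dx": 0,"dy": 0,"dz": 0,"gripper": 0.6},
    {"rx": 0,"ry": 0,"rz": 0,"dx": 0,"dy": 0,"dz": 0,"gripper": 0.6},
    {"rx": 0,"ry": 0,"rz": 0,"dx": 0,"dy": 0,"dz": 0,"gripper": 0.6},
  ],
)

```text
clock: 8.35
tcp_pos: [0.5717, 0.1695, 0.2125]
orientation: [1.835, 1.703, -0.754]
contact_force: [0.4, -0.3, 0.0]
grip_width: 0.0683
gripper_force: 0.0
```

```bash
python3 -c "
from h import *;st()"
```

```text
t 8.35 fix xyz [ 40.3  -3.6 212.5] F [-0.3 -0.4  0. ] w 0.06832218543184358 gf 0.0
tool axes in fixture (cols)
 [[ 0.709 -0.002 -0.705]
 [-0.003 -1.    -0.001]
 [-0.705  0.003 -0.709]] q [-1.08  0.73  0.63  1.62  0.24  1.35 -0.67]
```

Emit:
step_arm(
  moves=[
    {"rx": 0,"ry": 0,"rz": 0,"dx": 45,"dy": -1.6,"dz": 5,"gripper": 0.85},
    {"rx": 0,"ry": 0,"rz": 0,"dx": 44.7,"dy": 0,"dz": 10,"gripper": 0.85},
    {"rx": 0,"ry": 0,"rz": 0,"dx": 0,"dy": 0,"dz": 25,"gripper": 0.85},
    {"rx": 0,"ry": 0,"rz": 0,"dx": 0,"dy": 0,"dz": 25,"gripper": 0.85},
    {"rx": 0,"ry": 0,"rz": 0,"dx": 0,"dy": 0,"dz": 0,"gripper": 0.85},
    {"rx": 0,"ry": 0,"rz": 0,"dx": 0,"dy": 0,"dz": 0,"gripper": 0.85},
  ],
)

```text
clock: 9.1
tcp_pos: [0.572, 0.1869, 0.1037]
orientation: [1.837, 1.702, -0.755]
contact_force: [0.6, 0.8, 0.7]
grip_width: 0.079
gripper_force: 0.0
```

```bash
python3 -c "
from h import *;st()
c=r.camera_info('wrist');w=r.grab_frame('wrist');cv2.imwrite('pics/w4.png',w);np.savez('w4.npz',**c)
for p in((36,0,90),(36,28,90),(36,-28,90),(36,28,40),(36,-28,40)):
  print(p,cv2.projectPoints(O+(p[0]*ex+p[1]*ey)/1000+[0,0,p[2]/1000],c['rvec'],c['tvec'],c['mtx'],None)[0].ravel().round(1))
m=hsv(w,(15,100,60),(32,255,255));print(cv2.boundingRect(m))
"
```

```text
t 9.1 fix xyz [ 57.6  -2.7 103.7] F [ 0.8 -0.5  0.7] w 0.07897072281707335 gf 0.0
tool axes in fixture (cols)
 [[ 0.709 -0.004 -0.705]
 [-0.005 -1.     0.001]
 [-0.705  0.002 -0.709]] q [-1.06  0.89  0.58  1.63  0.19  1.22 -0.74]
(36, 0, 90) [274.6 271.9]
(36, 28, 90) [221.1 272. ]
(36, -28, 90) [328.1 271.7]
(36, 28, 40) [228.7 191.2]
(36, -28, 40) [321.8 190.9]
(224, 137, 336, 207)
```

View pics/w4.png

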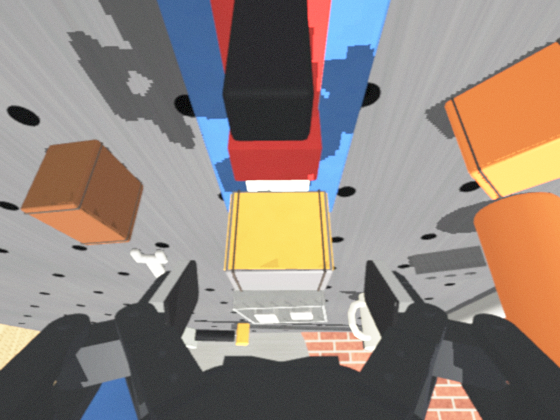

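The yellow face spans columns 225–333 and is centred at about 279, so y≈-2.3 mm and the tool is aligned. Next I'll approach along the fingers and grip.

Emit:
step_arm(
  grip_force=60,
  moves=[
    {"rx": 0,"ry": 0,"rz": 0,"dx": 0,"dy": 0,"dz": 20,"gripper": 0.85},
    {"rx": 0,"ry": 0,"rz": 0,"dx": 0,"dy": 0,"dz": 20,"gripper": 0.85},
    {"rx": 0,"ry": 0,"rz": 0,"dx": 0,"dy": 0,"dz": 11,"gripper": 0.85},
    {"rx": 0,"ry": 0,"rz": 0,"dx": 0,"dy": 0,"dz": 0,"gripper": 0.85},
    {"rx": 0,"ry": 0,"rz": 0,"dx": 0,"dy": 0,"dz": 0,"gripper": -1},
    {"rx": 0,"ry": 0,"rz": 0,"dx": 0,"dy": 0,"dz": 0,"gripper": -1},
    {"rx": 0,"ry": 0,"rz": 0,"dx": 0,"dy": 0,"dz": 0,"gripper": -1},
    {"rx": 0,"ry": 0,"rz": 0,"dx": 0,"dy": 0,"dz": 0,"gripper": -1},
  ],
)

```text
clock: 10.15
tcp_pos: [0.5689, 0.1517, 0.0665]
orientation: [1.834, 1.703, -0.757]
contact_force: [-0.7, 3.7, 5.8]
grip_width: 0.0551
gripper_force: 63.8
```

```bash
python3 -c "
from h import *;st()"
```

```text
t 10.15 fix xyz [22.3 -2.  66.5] F [3.7 1.  5.8] w 0.05513769557423608 gf 63.79899501800537
tool axes in fixture (cols)
 [[ 0.708 -0.002 -0.706]
 [-0.002 -1.     0.001]
 [-0.706  0.001 -0.708]] q [-1.03  0.92  0.57  1.69  0.19  1.12 -0.74]
```

Emit:
step_arm(
  moves=[
    {"rx": 0,"ry": 0,"rz": 0,"dx": -5,"dy": 0,"dz": -6,"gripper": -1},
    {"rx": 0,"ry": 0,"rz": 0,"dx": -14,"dy": 0,"dz": -15,"gripper": -1},
    {"rx": 0,"ry": 0,"rz": 0,"dx": -15,"dy": 0,"dz": -16,"gripper": -1},
    {"rx": 0,"ry": 0,"rz": 0,"dx": -15,"dy": 0,"dz": -15,"gripper": -1},
    {"rx": 0,"ry": 0,"rz": 0,"dx": -15,"dy": 0,"dz": -15,"gripper": -1},
    {"rx": 0,"ry": 0,"rz": 0,"dx": 0,"dy": 0,"dz": 0,"gripper": -1},
    {"rx": 0,"ry": 0,"rz": 0,"dx": 0,"dy": 0,"dz": 0,"gripper": -1},
  ],
)

```text
clock: 11.02
tcp_pos: [0.5681, 0.1528, 0.158]
orientation: [1.834, 1.703, -0.76]
contact_force: [-0.7, 0.4, -3.5]
grip_width: 0.0551
gripper_force: 63.7
```

```bash
python3 -c "
from h import *;st()"
```

```text
t 11.025 fix xyz [ 23.4  -1.1 158. ] F [ 0.4  0.7 -3.5] w 0.05507350798509871 gf 63.719258308410645
tool axes in fixture (cols)
 [[ 0.707 -0.003 -0.707]
 [-0.002 -1.     0.003]
 [-0.707 -0.001 -0.707]] q [-1.06  0.79  0.61  1.67  0.23  1.25 -0.69]
```

Emit:
step_arm(
  moves=[
    {"rx": 0,"ry": 10,"rz": 0,"dx": 0,"dy": 0,"dz": 0,"gripper": -1},
    {"rx": 0,"ry": 10,"rz": 0,"dx": 0,"dy": 0,"dz": 0,"gripper": -1},
    {"rx": 0,"ry": 10,"rz": 0,"dx": 0,"dy": 0,"dz": 0,"gripper": -1},
    {"rx": 0,"ry": 10,"rz": 0,"dx": 0,"dy": 0,"dz": 0,"gripper": -1},
    {"rx": 0,"ry": 10,"rz": 0,"dx": 0,"dy": 0,"dz": 0,"gripper": -1},
    {"rx": 0,"ry": 10,"rz": 0,"dx": 0,"dy": 0,"dz": 0,"gripper": -1},
    {"rx": 0,"ry": 10,"rz": 0,"dx": 0,"dy": 0,"dz": 0,"gripper": -1},
    {"rx": 0,"ry": 10,"rz": 0,"dx": 0,"dy": 0,"dz": 0,"gripper": -1},
    {"rx": 0,"ry": 10,"rz": 0,"dx": 0,"dy": 0,"dz": 0,"gripper": -1},
    {"rx": 0,"ry": 0,"rz": 0,"dx": 0,"dy": 0,"dz": 0,"gripper": -1},
    {"rx": 0,"ry": 0,"rz": 0,"dx": 0,"dy": 0,"dz": 0,"gripper": -1},
  ],
)

```text
clock: 12.4
tcp_pos: [0.5681, 0.1534, 0.158]
orientation: [-1.834, -1.704, -0.755]
contact_force: [0.5, -0.0, -2.6]
grip_width: 0.0552
gripper_force: 64.1
```

```bash
python3 -c "
from h import *;st()
cv2.imwrite('pics/t4.png',r.grab_frame('top'))
a=r.grab_frame('scene');w=r.grab_frame('wrist')
cv2.imwrite('pics/c4.png',np.hstack([cv2.resize(a[170:280,340:500],(520,358),interpolation=cv2.INTER_CUBIC),w[40:398,140:420]]))
"
```

```text
t 12.4 fix xyz [ 23.9  -1.1 158. ] F [-0.  -0.5 -2.6] w 0.05520242879536159 gf 64.11942601203918
tool axes in fixture (cols)
 [[ 0.709 -0.002  0.705]
 [-0.002 -1.    -0.   ]
 [ 0.705 -0.002 -0.709]] q [ 0.05  0.53 -0.07  1.98 -1.05  0.9   0.71]
```

View pics/c4.png

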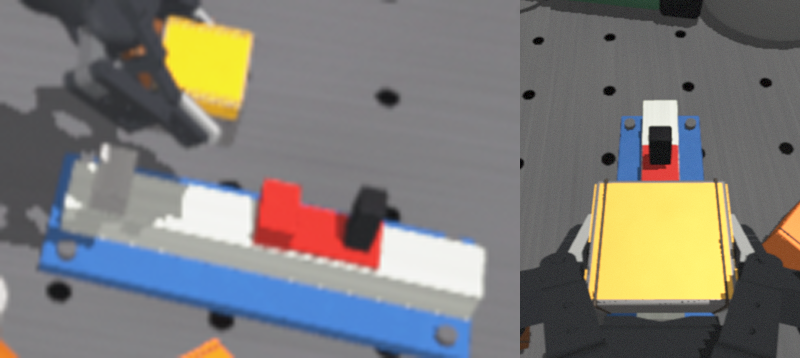

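The yellow face is on top, shown in both views, and the part is held squarely. I'll move 5 mm toward the sliding jaw for clearance, then descend.

Emit:
step_arm(
  moves=[
    {"rx": 0,"ry": 0.2,"rz": 0,"dx": 3.5,"dy": 0,"dz": 3.5,"gripper": -1},
    {"rx": 0,"ry": 0,"rz": 0,"dx": -16,"dy": 0,"dz": 16,"gripper": -1},
    {"rx": 0,"ry": 0,"rz": 0,"dx": -16,"dy": 0,"dz": 16,"gripper": -1},
    {"rx": 0,"ry": 0,"rz": 0,"dx": -14,"dy": 0,"dz": 14,"gripper": -1},
    {"rx": 0,"ry": 0,"rz": 0,"dx": -10,"dy": 0,"dz": 10,"gripper": -1},
    {"rx": 0,"ry": 0,"rz": 0,"dx": -7,"dy": 0,"dz": 7,"gripper": -1},
    {"rx": 0,"ry": 0,"rz": 0,"dx": 0,"dy": 0,"dz": 0,"gripper": -1},
    {"rx": 0,"ry": 0,"rz": 0,"dx": 0,"dy": 0,"dz": 0,"gripper": -1},
  ],
)

```text
clock: 13.55
tcp_pos: [0.5693, 0.158, 0.07]
orientation: [-1.831, -1.701, -0.763]
contact_force: [0.4, -0.1, -3.6]
grip_width: 0.0551
gripper_force: 64.1
```

```bash
python3 -c "
from h import *;st()"
```

```text
t 13.55 fix xyz [28.6 -2.  70. ] F [-0.1 -0.4 -3.6] w 0.05512738573571395 gf 64.13483619689941
tool axes in fixture (cols)
 [[ 0.704 -0.003  0.71 ]
 [-0.002 -1.    -0.003]
 [ 0.71   0.001 -0.704]] q [ 0.09  0.68 -0.12  1.99 -1.15  0.8   0.89]
```

Emit:
step_arm(
  moves=[
    {"rx": 0,"ry": 0,"rz": 0,"dx": -1.4,"dy": 0,"dz": 1.4,"gripper": -1},
    {"rx": 0,"ry": 0,"rz": 0,"dx": -1.4,"dy": 0,"dz": 1.4,"gripper": -1},
    {"rx": 0,"ry": 0,"rz": 0,"dx": -1,"dy": 0,"dz": 1,"gripper": -1},
    {"rx": 0,"ry": 0,"rz": 0,"dx": 0,"dy": 0,"dz": 0,"gripper": -1},
  ],
)

```text
clock: 14.05
tcp_pos: [0.5688, 0.1579, 0.0639]
orientation: [-1.831, -1.7, -0.762]
contact_force: [-0.1, -0.4, -3.4]
grip_width: 0.0556
gripper_force: 64.1
```

Emit:
step_arm(
  moves=[
    {"rx": 0,"ry": 0,"rz": 0,"dx": -0.7,"dy": 0,"dz": 0.7,"gripper": -1},
    {"rx": 0,"ry": 0,"rz": 0,"dx": -0.7,"dy": 0,"dz": 0.7,"gripper": -1},
    {"rx": 0,"ry": 0,"rz": 0,"dx": 0,"dy": 0,"dz": 0,"gripper": -1},
  ],
)

```text
clock: 14.42
tcp_pos: [0.5688, 0.158, 0.0619]
orientation: [-1.831, -1.7, -0.762]
contact_force: [0.5, -0.3, -3.7]
grip_width: 0.0551
gripper_force: 64.1
```

Emit:
step_arm(
  moves=[
    {"rx": 0,"ry": 0,"rz": 0,"dx": -0.7,"dy": 0,"dz": 0.7,"gripper": -1},
    {"rx": 0,"ry": 0,"rz": 0,"dx": 0,"dy": 0,"dz": 0,"gripper": -1},
  ],
)

```text
clock: 14.68
tcp_pos: [0.5688, 0.1579, 0.0609]
orientation: [-1.831, -1.7, -0.762]
contact_force: [0.2, -0.8, -3.1]
grip_width: 0.0552
gripper_force: 64.1
```

Emit:
step_arm(
  moves=[
    {"rx": 0,"ry": 0,"rz": 0,"dx": -0.7,"dy": 0,"dz": 0.7,"gripper": -1},
    {"rx": 0,"ry": 0,"rz": 0,"dx": 0,"dy": 0,"dz": 0,"gripper": -1},
  ],
)

```text
clock: 14.92
tcp_pos: [0.5688, 0.1579, 0.06]
orientation: [-1.831, -1.7, -0.762]
contact_force: [-0.2, -0.0, -2.7]
grip_width: 0.0553
gripper_force: 64.1
```

Emit:
step_arm(
  moves=[
    {"rx": 0,"ry": 0,"rz": 0,"dx": -0.5,"dy": 0,"dz": 0.5,"gripper": -1},
    {"rx": 0,"ry": 0,"rz": 0,"dx": 0,"dy": 0,"dz": 0,"gripper": -1},
  ],
)

```text
clock: 15.18
tcp_pos: [0.5688, 0.1579, 0.0593]
orientation: [-1.831, -1.7, -0.762]
contact_force: [0.5, -0.4, -2.8]
grip_width: 0.0554
gripper_force: 64.1
```

Emit:
step_arm(
  moves=[
    {"rx": 0,"ry": 0,"rz": 0,"dx": -0.5,"dy": 0,"dz": 0.5,"gripper": -1},
    {"rx": 0,"ry": 0,"rz": 0,"dx": 0,"dy": 0,"dz": 0,"gripper": -1},
  ],
)

```text
clock: 15.42
tcp_pos: [0.5689, 0.158, 0.0591]
orientation: [-1.831, -1.7, -0.763]
contact_force: [-1.1, -1.8, 2.3]
grip_width: 0.0554
gripper_force: 64.7
```

Emit:
step_arm(
  moves=[
    {"rx": 0,"ry": 0,"rz": 0,"dx": -0.3,"dy": 0,"dz": 0.3,"gripper": -1},
    {"rx": 0,"ry": 0,"rz": 0,"dx": 0,"dy": 0,"dz": 0,"gripper": 0.1},
    {"rx": 0,"ry": 0,"rz": 0,"dx": 0,"dy": 0,"dz": 0,"gripper": 0.6},
    {"rx": 0,"ry": 0,"rz": 0,"dx": 0,"dy": 0,"dz": 0,"gripper": 0.85},
    {"rx": 0,"ry": 0,"rz": 0,"dx": 0,"dy": 0,"dz": 0,"gripper": 0.85},
    {"rx": 0,"ry": 0,"rz": 0,"dx": 0,"dy": 0,"dz": 0,"gripper": 0.85},
    {"rx": 0,"ry": 0,"rz": 0,"dx": 0,"dy": 0,"dz": -20,"gripper": 0.85},
    {"rx": 0,"ry": 0,"rz": 0,"dx": 0,"dy": 0,"dz": -40,"gripper": 0.85},
    {"rx": 0,"ry": 0,"rz": 0,"dx": 0,"dy": 0,"dz": -40,"gripper": 0.85},
    {"rx": 0,"ry": 0,"rz": 0,"dx": 20,"dy": 0,"dz": -20,"gripper": 0.85},
    {"rx": 0,"ry": -9,"rz": 0,"dx": 30,"dy": 0,"dz": 0,"gripper": 0.5},
    {"rx": 0,"ry": -9,"rz": 0,"dx": 30,"dy": 0,"dz": 0,"gripper": 0.3},
    {"rx": 0,"ry": -9,"rz": 0,"dx": 30,"dy": 0,"dz": 0,"gripper": 0.2},
    {"rx": 0,"ry": -9,"rz": 0,"dx": 20,"dy": 0,"dz": 0,"gripper": 0.2},
    {"rx": 0,"ry": -9.2,"rz": 0,"dx": 0,"dy": 0,"dz": 0,"gripper": 0.2},
    {"rx": 0,"ry": 0,"rz": 0,"dx": 0,"dy": 0,"dz": 0,"gripper": 0.2},
    {"rx": 0,"ry": 0,"rz": 0,"dx": 0,"dy": 0,"dz": 0,"gripper": 0.2},
  ],
)

```text
clock: 17.55
tcp_pos: [0.5703, 0.1756, 0.216]
orientation: [-2.304, -2.133, -0.001]
contact_force: [-0.4, -0.2, -0.2]
grip_width: 0.0513
gripper_force: 0.0
```

```bash
python3 -c "
from h import *;st()
w=r.grab_frame('wrist')
cv2.imwrite('pics/w5.png',w)
"
```

```text
t 17.55 fix xyz [ 46.3  -1.7 216. ] F [-0.2  0.4 -0.2] w 0.0513485451131139 gf 0.0
tool axes in fixture (cols)
 [[ 1.    -0.006  0.002]
 [-0.006 -1.     0.001]
 [ 0.002 -0.001 -1.   ]] q [-0.61  0.39  0.26  1.8  -0.12  0.96 -0.37]
```

View pics/w5.png

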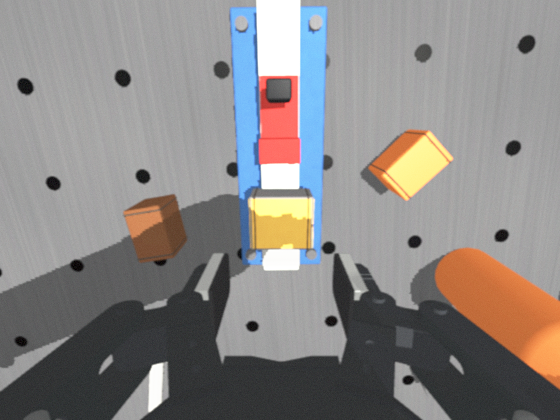

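The part sits squarely on the bed, yellow face up at (282,220), with a gap to the jaw (rows 165–187). I'm going back to the post.

Emit:
step_arm(
  moves=[
    {"rx": 0,"ry": 0,"rz": -0.2,"dx": 45,"dy": -1,"dz": 10,"gripper": 0.2},
    {"rx": 0,"ry": 0,"rz": 0,"dx": 49,"dy": 0,"dz": 10,"gripper": 0.2},
    {"rx": 0,"ry": 0,"rz": 0,"dx": 0,"dy": 0,"dz": 35,"gripper": 0.2},
    {"rx": 0,"ry": 0,"rz": 0,"dx": 0,"dy": 0,"dz": 35,"gripper": 0.2},
    {"rx": 0,"ry": 0,"rz": 0,"dx": 0,"dy": 0,"dz": 0,"gripper": 0.2},
    {"rx": 0,"ry": 0,"rz": 0,"dx": 0,"dy": 0,"dz": 0,"gripper": 0.2},
  ],
)

```text
clock: 18.35
tcp_pos: [0.5775, 0.27, 0.1272]
orientation: [2.302, 2.138, 0.002]
contact_force: [-0.3, -0.6, 0.5]
grip_width: 0.0514
gripper_force: 0.0
```

```bash
python3 -c "
from h import *;st()
"
```

```text
t 18.35 fix xyz [140.9  -2.2 127.2] F [-0.7  0.2  0.5] w 0.051421432867921696 gf 0.0
tool axes in fixture (cols)
 [[ 1.    -0.003  0.001]
 [-0.003 -1.    -0.001]
 [ 0.001  0.001 -1.   ]] q [-0.69  0.56  0.22  1.77 -0.16  0.83 -0.48]
```

Emit:
step_arm(
  grip_force=50,
  moves=[
    {"rx": 0,"ry": 0,"rz": 0,"dx": 0,"dy": -2.4,"dz": 24,"gripper": 0.2},
    {"rx": 0,"ry": 0,"rz": 0,"dx": 0,"dy": 0,"dz": 23,"gripper": 0.2},
    {"rx": 0,"ry": 0,"rz": 0,"dx": 0,"dy": 0,"dz": 0,"gripper": 0.2},
    {"rx": 0,"ry": 0,"rz": 0,"dx": 0,"dy": 0,"dz": 0,"gripper": -1},
    {"rx": 0,"ry": 0,"rz": 0,"dx": 0,"dy": 0,"dz": 0,"gripper": -1},
    {"rx": 0,"ry": 0,"rz": 0,"dx": 0,"dy": 0,"dz": 0,"gripper": -1},
    {"rx": 0,"ry": 0,"rz": 0,"dx": 0,"dy": 0,"dz": 0,"gripper": -1},
  ],
)

```text
clock: 19.23
tcp_pos: [0.5757, 0.2721, 0.081]
orientation: [2.298, 2.14, 0.006]
contact_force: [1.8, -0.5, 7.3]
grip_width: 0.019
gripper_force: 52.7
```

```bash
python3 -c "
from h import *;st()
"
```

```text
t 19.225 fix xyz [142.9  -0.2  81. ] F [-0.4 -1.8  7.3] w 0.019031635090202788 gf 52.65805006027222
tool axes in fixture (cols)
 [[ 1.    -0.     0.002]
 [-0.    -1.    -0.004]
 [ 0.002  0.004 -1.   ]] q [-0.69  0.62  0.2   1.79 -0.17  0.74 -0.47]
```

Emit:
step_arm(
  moves=[
    {"rx": 0,"ry": 0,"rz": 0,"dx": -4,"dy": 0,"dz": 0,"gripper": -1},
    {"rx": 0,"ry": 0,"rz": 0,"dx": -5,"dy": 0,"dz": 0,"gripper": -1},
    {"rx": 0,"ry": 0,"rz": 0,"dx": -5,"dy": 0,"dz": 0,"gripper": -1},
    {"rx": 0,"ry": 0,"rz": 0,"dx": -3,"dy": 0,"dz": 0,"gripper": -1},
    {"rx": 0,"ry": 0,"rz": 0,"dx": -1,"dy": 0,"dz": 0,"gripper": -1},
  ],
)

```text
clock: 19.85
tcp_pos: [0.5746, 0.2565, 0.081]
orientation: [2.298, 2.142, 0.011]
contact_force: [3.5, 4.9, 3.3]
grip_width: 0.0192
gripper_force: 52.3
```

Emit:
step_arm(
  moves=[
    {"rx": 0,"ry": 0,"rz": 0,"dx": -1,"dy": 0,"dz": 0,"gripper": -1},
    {"rx": 0,"ry": 0,"rz": 0,"dx": -1,"dy": 0,"dz": 0,"gripper": -1},
    {"rx": 0,"ry": 0,"rz": 0,"dx": -1,"dy": 0,"dz": 0,"gripper": -1},
  ],
)

```text
clock: 20.23
tcp_pos: [0.5744, 0.2537, 0.081]
orientation: [2.297, 2.142, 0.011]
contact_force: [3.5, 5.0, 4.1]
grip_width: 0.0191
gripper_force: 52.3
```

Emit:
step_arm(
  moves=[
    {"rx": 0,"ry": 0,"rz": 0,"dx": -1,"dy": 0,"dz": 0,"gripper": -1},
    {"rx": 0,"ry": 0,"rz": 0,"dx": -1,"dy": 0,"dz": 0,"gripper": -1},
  ],
)

```text
clock: 20.48
tcp_pos: [0.5743, 0.2518, 0.081]
orientation: [2.297, 2.142, 0.011]
contact_force: [2.8, 4.1, 4.8]
grip_width: 0.0189
gripper_force: 52.3
```

Emit:
step_arm(
  moves=[
    {"rx": 0,"ry": 0,"rz": 0,"dx": -1,"dy": 0,"dz": 0,"gripper": -1},
    {"rx": 0,"ry": 0,"rz": 0,"dx": -1,"dy": 0,"dz": 0,"gripper": -1},
  ],
)

```text
clock: 20.72
tcp_pos: [0.5741, 0.2498, 0.081]
orientation: [2.297, 2.143, 0.011]
contact_force: [4.2, 6.0, 4.4]
grip_width: 0.0193
gripper_force: 52.3
```

Emit:
step_arm(
  moves=[
    {"rx": 0,"ry": 0,"rz": 0,"dx": -1,"dy": 0,"dz": 0,"gripper": -1},
    {"rx": 0,"ry": 0,"rz": 0,"dx": 0,"dy": 0,"dz": 0,"gripper": -1},
  ],
)

```text
clock: 20.98
tcp_pos: [0.5741, 0.2486, 0.081]
orientation: [2.297, 2.142, 0.01]
contact_force: [3.5, 5.0, 4.8]
grip_width: 0.0191
gripper_force: 52.3
```

Emit:
step_arm(
  moves=[
    {"rx": 0,"ry": 0,"rz": 0,"dx": -1,"dy": 0,"dz": 0,"gripper": -1},
    {"rx": 0,"ry": 0,"rz": 0,"dx": 0,"dy": 0,"dz": 0,"gripper": -1},
  ],
)

```text
clock: 21.22
tcp_pos: [0.574, 0.2476, 0.081]
orientation: [2.297, 2.142, 0.01]
contact_force: [3.8, 4.1, 5.4]
grip_width: 0.0193
gripper_force: 52.3
```

Emit:
step_arm(
  moves=[
    {"rx": 0,"ry": 0,"rz": 0,"dx": -1,"dy": 0,"dz": 0,"gripper": -1},
    {"rx": 0,"ry": 0,"rz": 0,"dx": 0,"dy": 0,"dz": 0,"gripper": -1},
  ],
)

```text
clock: 21.48
tcp_pos: [0.5739, 0.2466, 0.081]
orientation: [2.297, 2.142, 0.011]
contact_force: [3.5, 5.0, 5.6]
grip_width: 0.0188
gripper_force: 52.3
```

Emit:
step_arm(
  moves=[
    {"rx": 0,"ry": 0,"rz": 0,"dx": -1,"dy": 0,"dz": 0,"gripper": -1},
    {"rx": 0,"ry": 0,"rz": 0,"dx": 0,"dy": 0,"dz": 0,"gripper": -1},
  ],
)

```text
clock: 21.72
tcp_pos: [0.5739, 0.2459, 0.081]
orientation: [2.297, 2.143, 0.011]
contact_force: [4.4, 4.7, 4.1]
grip_width: 0.0191
gripper_force: 52.3
```

Emit:
step_arm(
  moves=[
    {"rx": 0,"ry": 0,"rz": 0,"dx": -1,"dy": 0,"dz": 0,"gripper": -1},
    {"rx": 0,"ry": 0,"rz": 0,"dx": 0,"dy": 0,"dz": 0,"gripper": -1},
  ],
)

```text
clock: 21.98
tcp_pos: [0.5738, 0.2452, 0.081]
orientation: [2.297, 2.143, 0.011]
contact_force: [4.5, 4.7, 3.4]
grip_width: 0.0191
gripper_force: 52.2
```

Emit:
step_arm(
  moves=[
    {"rx": 0,"ry": 0,"rz": 0,"dx": -1,"dy": 0,"dz": 0,"gripper": -1},
    {"rx": 0,"ry": 0,"rz": 0,"dx": 0,"dy": 0,"dz": 0,"gripper": -1},
  ],
)

```text
clock: 22.22
tcp_pos: [0.5738, 0.2446, 0.081]
orientation: [-2.297, -2.143, -0.012]
contact_force: [5.0, 7.6, 2.6]
grip_width: 0.0189
gripper_force: 52.2
```

Emit:
step_arm(
  moves=[
    {"rx": 0,"ry": 0,"rz": 0,"dx": -1,"dy": 0,"dz": 0,"gripper": -1},
    {"rx": 0,"ry": 0,"rz": 0,"dx": 0,"dy": 0,"dz": 0,"gripper": -1},
  ],
)

```text
clock: 22.48
tcp_pos: [0.5738, 0.2446, 0.081]
orientation: [-2.296, -2.143, -0.014]
contact_force: [4.0, 8.5, 3.0]
grip_width: 0.0193
gripper_force: 52.0
```

Emit:
step_arm(
  moves=[
    {"rx": 0,"ry": 0,"rz": 0,"dx": -1,"dy": 0,"dz": 0,"gripper": -1},
    {"rx": 0,"ry": 0,"rz": 0,"dx": 0,"dy": 0,"dz": 0,"gripper": -1},
  ],
)

```text
clock: 22.72
tcp_pos: [0.5738, 0.2446, 0.081]
orientation: [-2.295, -2.144, -0.016]
contact_force: [5.9, 11.1, 0.6]
grip_width: 0.0192
gripper_force: 51.8
```

It has stopped firmly and the force is building at about 2 N/mm. I'll push a little further to seat it.

Emit:
step_arm(
  moves=[
    {"rx": 0,"ry": 0,"rz": 0,"dx": -1.5,"dy": 0,"dz": 0,"gripper": -1},
    {"rx": 0,"ry": 0,"rz": 0,"dx": -1.5,"dy": 0,"dz": 0,"gripper": -1},
    {"rx": 0,"ry": 0,"rz": 0,"dx": 0,"dy": 0,"dz": 0,"gripper": -1},
    {"rx": 0,"ry": 0,"rz": 0,"dx": 0,"dy": 0,"dz": 0,"gripper": -1},
  ],
)

```text
clock: 23.22
tcp_pos: [0.5737, 0.2445, 0.0811]
orientation: [-2.292, -2.145, -0.021]
contact_force: [7.6, 16.4, -2.7]
grip_width: 0.0192
gripper_force: 51.3
```

```bash
python3 -c "
from h import *;st()
"
```

```text
t 23.225 fix xyz [115.2  -0.3  81.1] F [16.9 -6.4 -2.7] w 0.01920560547594777 gf 51.349530816078186
tool axes in fixture (cols)
 [[ 1.     0.005  0.011]
 [ 0.005 -1.    -0.007]
 [ 0.011  0.007 -1.   ]] q [-0.64  0.6   0.19  1.83 -0.17  0.72 -0.42]
```

Emit:
step_arm(
  moves=[
    {"rx": 0,"ry": 0,"rz": 0,"dx": -1,"dy": 0,"dz": 0,"gripper": -1},
    {"rx": 0,"ry": 0,"rz": 0,"dx": 0,"dy": 0,"dz": 0,"gripper": -1},
    {"rx": 0,"ry": 0,"rz": 0,"dx": 3,"dy": 0,"dz": 0,"gripper": -1},
    {"rx": 0,"ry": 0,"rz": 0,"dx": 2,"dy": 0,"dz": 0,"gripper": -1},
    {"rx": 0,"ry": 0,"rz": 0,"dx": 0,"dy": 0,"dz": 0,"gripper": 0.3},
    {"rx": 0,"ry": 0,"rz": 0,"dx": 0,"dy": 0,"dz": 0,"gripper": 0.3},
    {"rx": 0,"ry": 0,"rz": 0,"dx": 0,"dy": 0,"dz": 0,"gripper": 0.3},
    {"rx": 0,"ry": 0,"rz": 0,"dx": 0,"dy": 0,"dz": -30,"gripper": 0.3},
    {"rx": 0,"ry": 0,"rz": 0,"dx": 0,"dy": 0,"dz": -50,"gripper": 0.3},
    {"rx": 0,"ry": 0,"rz": 0,"dx": -20,"dy": 0,"dz": -40,"gripper": 0.6},
    {"rx": 0,"ry": 0,"rz": 0,"dx": -20,"dy": 0,"dz": 0,"gripper": 0.6},
    {"rx": 0,"ry": 0,"rz": 0,"dx": 0,"dy": 0,"dz": 0,"gripper": 0.6},
    {"rx": 0,"ry": 0,"rz": 0,"dx": 0,"dy": 0,"dz": 0,"gripper": 0.6},
  ],
)

```text
clock: 24.85
tcp_pos: [0.5677, 0.2005, 0.1975]
orientation: [-2.297, -2.141, 0.003]
contact_force: [-0.7, 0.1, 0.3]
grip_width: 0.0681
gripper_force: 0.0
```

```bash
python3 -c "
from h import *;st()
w=r.grab_frame('wrist');cv2.imwrite('pics/w6.png',w[:330,150:430])
cv2.imwrite('pics/w6.png',cv2.resize(w[60:300,180:380],None,fx=2.4,fy=2.4,interpolation=cv2.INTER_CUBIC))"
```

```text
t 24.85 fix xyz [ 70.8   2.6 197.5] F [0.1 0.7 0.3] w 0.06805215248180738 gf 0.0
tool axes in fixture (cols)
 [[ 1.     0.001 -0.001]
 [ 0.001 -1.     0.002]
 [-0.001 -0.002 -1.   ]] q [-0.63  0.42  0.25  1.8  -0.13  0.93 -0.4 ]
```

View pics/w6.png

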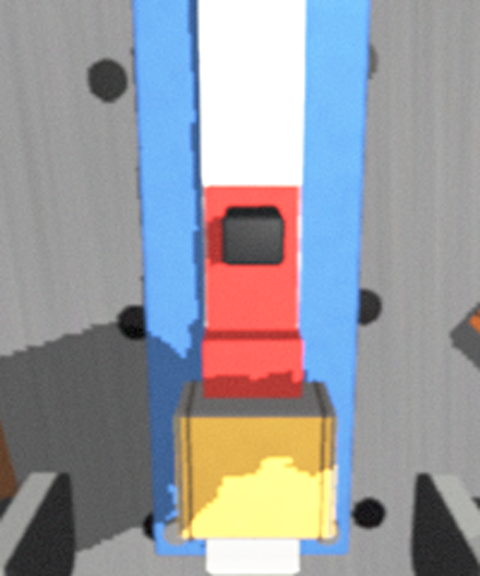

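The jaw lies flush against the part at crop row ~395, and the part is square and centred (column ~255, against ~252 for the bed). The gripper is clear, so I'm handing in.

```bash
python3 -c "
from bench import r;print(r.hand_in())"
```

```text
the job is handed in; nothing more can be done
None
```

The weldment is back on the bed with its yellow face up and clamped between both jaws; I handed the job in at about 25 s of the 72 s allowed, and the hand-in returned no verdict.

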